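Crank up the lab jack under the pipetting station's deck

ROBOT

A 6-joint arm with a two-finger parallel gripper is mounted at the origin on the work surface. World frame = base frame: x ahead of the robot, y to its left, z up, the work surface at z = 0. Lengths are in m, angles in rad, forces in N, time in s.
With the tool pointing down it reaches from about 0.425 to 0.95 m from the base axis. Payload 3.5 kg.
Tool frame: the origin (TCP) lies midway between the tips of the shut fingers; the grasp point (between the pads) lies 19 mm behind it; z points along the fingers, x is the direction in which the jaws open and shut, and the axes are right-handed (so a half turn about z gives the same grasp; the last joint's range is limited). The gripper opens to 85 mm and grips with 20 to 120 N. Pads are 22 mm wide; open, the fingers measure 114 mm over their backs; the gripper's body (76 mm by 85 mm) begins 54 mm behind the grasp point. The pads swing forward as they close: fully open they stand 13 mm farther back than shut.
Start: joints at [1.01, 0.286, 1.577, -0, 1.279, -0.15], TCP at [0.27, 0.619, 0.231] pointing down, gripper open.
Joint ranges: [-2.77, 2.77], [-0.9, 2.22], [0.21, 2.48], [-1.53, 4.67], [0.24, 2.81], [-2.84, 2.84]. Speed limits (rad/s): [2.79, 2.79, 3.14, 3.14, 3.14, 3.14].

INTERFACE

Orientations are given as a unit quaternion [x, y, z, w].
In Python, from plant import readout, optics, ctrl gives the robot as it stands. The module is installed in compiled form; this text tells all that it offers.
- The arm moves only by the shell command python3 -m crank 'ROWS' [OPENING] [FORCE]. ROWS is text: rows parted by semicolons, each of 6 numbers parted by spaces: the shift along the tool's x, y, z in mm, then the turn, a rotation vector about the tool's x, y, z in rad. In form: dx dy dz ax ay az; .... A call has 1 to 5 rows; each row shifts and turns the commanded pose from where the row before left it, along the tool's axes as they then stand; what a row does not reach is not made up. A row lasts 1/8 s, in which the tool goes at most 62.5 mm and 10.7 degrees, less where a joint would pass 70% of its speed; a pose out of reach is approached as far as the arm can. A call is refused whole if a number of a shift passes 62.5 or a number of a turn 0.188, either way. A call with a gripper value outside its range is refused whole. OPENING is the opening, from -1 (shut) to 1 (fully open), set as the call begins (- or left out, the last holds). The fingers move at their own pace and stop on an object; FORCE is the grip in N (left out, the last holds). Time passes only in rows, so rows that do not move let the fingers close. It gives the time, the measured TCP pose, the force and the opening at its end, in the units of the state.
- readout.get_state(): the state, without advancing time (a new reading comes with each control period).
- optics.read_camera(name): name is "scene" or "top"; returns the picture (480x640x3 uint8, red, green, blue); there is no depth.
- optics.calibration(name): a dict with "mtx" (3x3 intrinsics, pixels), "rvec" (rotation vector, rad) and "tvec" (3), from world to camera coordinates, as OpenCV has them. Camera axes: x right, y down, z forward; pixel columns grow to the right and rows downward; lengths in m; the calibration is good to about 2 mm. A picture is of the moment at which its call begins. calibration takes no time and is no camera call.
- ctrl.sign_off(): hands the job in, once; it reports no verdict.
Trained networks look in the newest picture that a camera, given by its name, has taken for a name from the list of things; names that differ only in an ending like _2 or _b are one class to them, and where a whole thing is asked for, a point or a joint stands for the part that bears it (a point fixed in the world has none). Each returns a list of dicts, best first, with "p" (0 to 1); they miss things now and then, are a little off and sometimes report something else, mostly with a low value. They report only what shows in the picture. A call takes as long as a camera call.
- optics.recognise(camera, thing): "xy" ([column, row] as shares, 0 to 1, of the picture: columns of its width, rows of its height, amid what is visible of it).
The state is a dict: "time": time; "qpos": joint angles; "dq": joint speeds; "joint_efforts": joint torques, N m; "eef_pos": TCP position; "tcp_rot": TCP orientation; "contact_force": force on the tool from outside, world axes, zero at the start; "wrist_torque": the same for the moment, N m; "opening": opening from 0.0 (shut) to 1.0 (fully open).
Only numpy, scipy, OpenCV 4.12 (cv2) and the standard library are available. Lean on these libraries where they do the work, as an engineer would, in place of code of your own. Each camera call takes 0.05 s, during which the arm holds its last target.

TASK

Before the station is used, the free end of its long plate deck must be propped by the geared lab jack standing under it. Wind the jack's crank clockwise (seen from above) until the jack's plate has met the rubber foot under the deck and the crank turns noticeably heavier, about half a turn past the first touch; then stop, without jacking the deck up hard, and let go. Leave everything else on the bench and on the deck where it stands.

Things in the scene. Friction and masses are not known exactly. Their poses are not given: they have to be found in the camera images.
- knob_center (a point): middle (half-way up) of the black upright knob on the end of the jack's crank: 27 mm across, 70 mm tall, spinning freely on its spindle, so a fixed wrist may hold it as it goes round. Always 188 mm above the bench, on a level circle of 60 mm radius about crank_axis. The steel arm's top lies 45 mm, its hub's 34 mm below this point. Start direction of the arm varies
- crank_axis (a point): point on the crank's vertical axis at the height of the knob's middle, over the grey drive tube of the jack's gearbox; fixed. The jack's plate centre lies 145 mm off, along this frame's y axis; on that side the deck's free edge lies about 110 mm off, 155 to 190 mm above the bench, things on the deck ending below 230 mm. Nothing else near is higher than 155 mm
- crank (a joint): crank angle in rad; grows clockwise seen from above, which lifts the jack's plate 10 mm a turn (1.59 mm a rad); starts between -2.5 and 2.5. Turning freely takes about 7 N at the knob, along its circle; after the plate meets the foot this grows steadily, by about 6.5 N for each further turn (3.3 N more at half a turn). The screw holds where it is left, up to nearly a turn past the touch
- jack_plate: top plate of the scissor lab jack, bare steel, 120 mm x 150 mm x 8 mm; origin at the centre of its top face, z up. It only rises and sinks with the crank
- deck_foot: black rubber foot, 38 mm across, in a steel cup under the free end of the aluminium deck, straight above the jack's plate; origin at the centre of its underside. It begins 10 to 30 mm above the plate; pressed from below it gives upward into its cup, 1 mm for every 25 N. The deck itself does not move
- deck_plate_center (a point): centre of the white 96-well microplate (128 x 86 x 15 mm) standing on the deck, a bystander
- deck_trough_center (a point): centre of the white open trough (127 x 85 x 42 mm) standing on the deck below the pipetting head, a bystander
- tip_box_center (a point): centre of a box of pipette tips (122 x 86 x 59 mm) standing on the bench beside the jack, a bystander
- bench_plate_center (a point): centre of a white 96-well microplate (128 x 86 x 15 mm) lying on the bench, a bystander
- bottle_center (a point): centre of a brown glass bottle (72 mm in diameter, 150 mm tall) standing on the bench, a bystander
- beaker_center (a point): centre of a glass beaker (72 mm in diameter, 90 mm tall) standing on the bench, a bystander
- tube_rack_center (a point): centre of a grey tube rack with capped tubes (200 x 62 mm, 96 mm tall over the tubes) standing on the bench, a bystander
- pipette_center (a point): middle of a hand pipette (215 mm long, 41 mm high) lying on the bench, a bystander

How it is judged:
By the outcome, as a careful person would: the job done as asked, in the order asked, and still so for the second after the job is handed in, with the robot touching nothing.
It also fails if it takes over 72 s, if anything falls off the work surface, if the arm or the gripper's body presses on something with over 40 N, if the wrist force passes 120 N, or if a joint passes its speed limit or range.

## Working session

There is one attempt and no reset: what is moved stays moved. The work goes in short steps, Python scripts to look and compute and a shell command to move; the robot and the scene stay as the last step left them, time stands still between calls to the robot, and variables do not carry over. Pictures are saved under pics/ and viewed, and the job is handed in when it is done.

```bash
mkdir -p pics; python3 - <<'E'
from plant import readout, optics
import cv2
s=readout.get_state()
print(s)
for c in("scene","top"):
    im=optics.read_camera(c); cv2.imwrite(f"pics/{c}0.png",im[:,:,::-1])
    k=optics.calibration(c); print(c,k)
    for t in("knob_center","crank_axis","jack_plate","deck_foot","crank"):
        print(t,[( [round(r["xy"][0]*640,1),round(r["xy"][1]*480,1)],round(r["p"],2)) for r in optics.recognise(c,t)][:3])
E
```

```text
{'time': 0.0, 'qpos': array([ 1.01002144e+00,  2.87175434e-01,  1.57816110e+00, -5.55688754e-06,
        1.27860012e+00, -1.50042460e-01]), 'dq': array([ 6.55115220e-04, -2.28343496e-05, -6.97601406e-04,  2.23249117e-04,
       -2.69846977e-04,  1.47462261e-03]), 'joint_efforts': array([ 6.17449678e-04, -4.05985272e+01, -2.92620760e+01, -1.74311335e-04,
        5.86261915e-03, -4.02295268e-05]), 'eef_pos': array([0.26916517, 0.61830211, 0.22994927]), 'tcp_rot': array([ 8.36444127e-01,  5.48050955e-01, -1.06420256e-03,  4.90978225e-04]), 'contact_force': array([ 0.43821971,  0.2325339 , -0.32114062]), 'wrist_torque': array([-0.05734734, -0.03408222, -0.0021393 ]), 'opening': 1.0031114157888286}
scene {'mtx': array([[441.46882867,   0.        , 321.85821079],
       [  0.        , 441.46882867, 237.37374559],
       [  0.        ,   0.        ,   1.        ]]), 'rvec': array([ 1.79830657,  1.54716909, -0.70572248]), 'tvec': array([-0.02858757, -0.26669023,  1.6391578 ])}
knob_center [([314.4, 196.1], 0.78)]
crank_axis [([354.7, 247.3], 0.82), ([439.7, 197.1], 0.74)]
jack_plate [([368.0, 232.9], 0.86)]
deck_foot [([441.3, 193.0], 0.42)]
crank [([314.1, 210.0], 0.61)]
top {'mtx': array([[433.90295488,   0.        , 318.62230492],
       [  0.        , 433.90295488, 238.57700287],
       [  0.        ,   0.        ,   1.        ]]), 'rvec': array([ 2.22022732, -1.98278423,  0.22014787]), 'tvec': array([-0.12578362,  0.60021856,  1.27252788])}
knob_center []
crank_axis [([293.6, 269.3], 0.58)]
jack_plate [([279.5, 265.4], 0.61)]
deck_foot []
crank [([314.4, 270.4], 0.47)]
```

View pics/scene0.png

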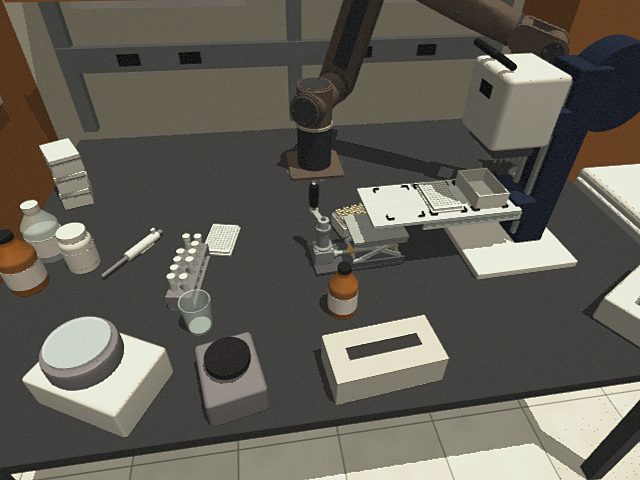

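View pics/top0.png

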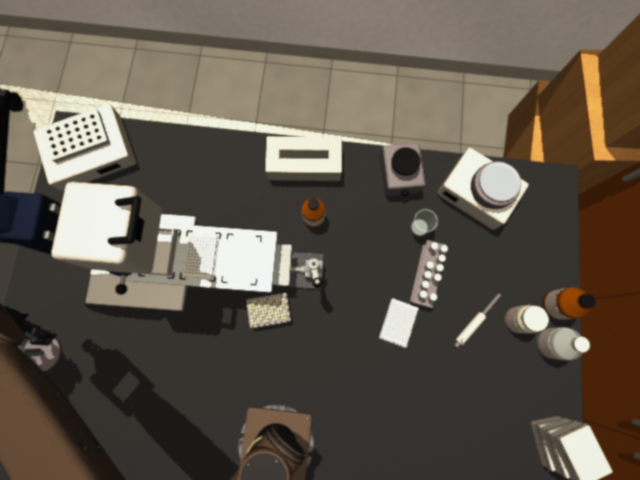

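```bash
cat > h.py <<'E'
import numpy as np,cv2
from plant import readout, optics
def ray(c,uv):
    k=optics.calibration(c);R=cv2.Rodrigues(k["rvec"])[0];t=k["tvec"]
    d=R.T@np.linalg.inv(k["mtx"])@np.array([uv[0],uv[1],1.]);o=-R.T@t;return o,d
def atz(c,uv,z):
    o,d=ray(c,uv);return o+d*(z-o[2])/d[2]
def proj(c,P):
    k=optics.calibration(c);return cv2.projectPoints(np.array(P,float).reshape(-1,1,3),k["rvec"],k["tvec"],k["mtx"],None)[0].reshape(-1,2)
E
python3 - <<'E'
from h import *
a=cv2.imread("pics/scene0.png")[160:290,270:430];b=cv2.imread("pics/top0.png")[220:330,230:350]
cv2.imwrite("pics/za.png",cv2.resize(a,None,fx=5,fy=4.6,interpolation=2)[:600,:800]);
cv2.imwrite("pics/zb.png",cv2.resize(b,None,fx=5,fy=5,interpolation=2))
for z in(.188,):
    print(atz("scene",(314.2,196),z),atz("top",(313,268),.154))
E
```

```text
[ 0.46714649 -0.06873137  0.188     ] [ 0.50468639 -0.052824    0.154     ]
```

View pics/za.png

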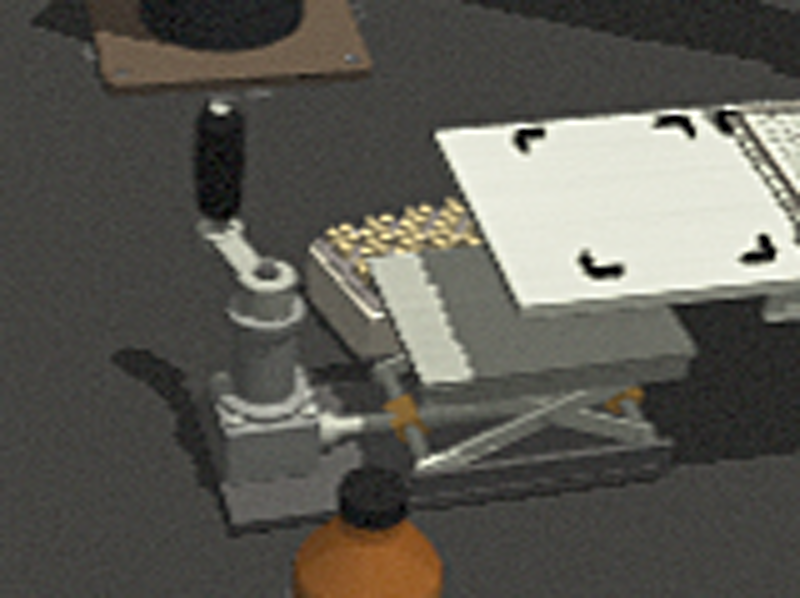

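View pics/zb.png

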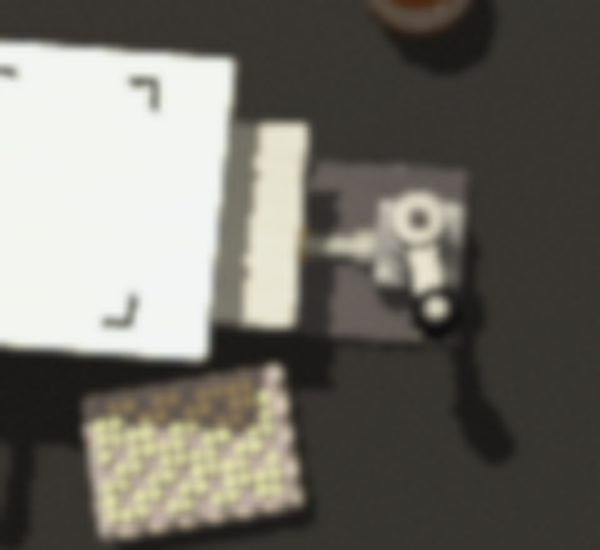

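```bash
python3 - <<'E'
from h import *
h1=atz("scene",(323.6,218.3),.154);h2=atz("top",(313.6,263.4),.154)
k1=atz("scene",(313.9,195),.188);k2=atz("top",(317,281.6),.223);k3=atz("scene",(314,182),.223)
for v in(h1,h2,k1,k2,k3):print(v.round(4))
for h in(h1,h2):
  for k in(k1,k2,k3):
    d=(k-h)[:2];print(np.hypot(*d).round(4),np.degrees(np.arctan2(d[1],d[0])).round(1))
# deck edge direction, jack plate edge
for uv in [(235,60),(208,360)]: print(atz("top",(230+uv[0]/5,220+uv[1]/5),.19).round(4))
for uv in [(308,123),(296,328)]: print(atz("top",(230+uv[0]/5,220+uv[1]/5),.13).round(4))
from scipy.spatial.transform import Rotation as R
s=readout.get_state();print(R.from_quat(s["tcp_rot"]).as_matrix().round(3))
E
```

```text
[ 0.5215 -0.0519  0.154 ]
[ 0.518 -0.053  0.154]
[ 0.4625 -0.0688  0.188 ]
[ 0.4596 -0.0692  0.223 ]
[ 0.4544 -0.0676  0.223 ]
0.0614 -164.0
0.0643 -164.4
0.069 -166.9
0.0577 -164.1
0.0606 -164.5
0.0653 -167.1
[0.5889 0.058  0.19  ]
[0.4215 0.0504 0.19  ]
[0.5696 0.0178 0.13  ]
[0.4501 0.0096 0.13  ]
[[ 0.399  0.917  0.   ]
 [ 0.917 -0.399 -0.   ]
 [-0.     0.    -1.   ]]
```

```bash
python3 - <<'E'
from h import *
for z in(.3,.45,.55):
  for uv in[(60,262),(130,270),(160,235),(150,205)]: print(z,uv,atz("top",uv,z).round(3))
for y in (.3,.4,.5): print(proj("scene",[[.45,y,.3],[.45,y,.45],[.65,y,.3],[.65,y,.45]]).round(0).tolist())
E
```

```text
0.3 (60, 262) [0.427 0.572 0.3  ]
0.3 (130, 270) [0.427 0.395 0.3  ]
0.3 (160, 235) [0.523 0.338 0.3  ]
0.3 (150, 205) [0.598 0.378 0.3  ]
0.45 (60, 262) [0.413 0.48  0.45 ]
0.45 (130, 270) [0.413 0.328 0.45 ]
0.45 (160, 235) [0.496 0.279 0.45 ]
0.45 (150, 205) [0.56  0.314 0.45 ]
0.55 (60, 262) [0.404 0.419 0.55 ]
0.55 (130, 270) [0.403 0.283 0.55 ]
0.55 (160, 235) [0.477 0.24  0.55 ]
0.55 (150, 205) [0.535 0.271 0.55 ]
[[454.0, 146.0], [467.0, 89.0], [488.0, 188.0], [507.0, 126.0]]
[[490.0, 143.0], [506.0, 87.0], [529.0, 185.0], [552.0, 124.0]]
[[526.0, 141.0], [545.0, 85.0], [569.0, 182.0], [596.0, 121.0]]
```

```bash
cat >> h.py <<'E'
from scipy.spatial.transform import Rotation as Rn
def rows(wps,p=None,R=None):
    s=readout.get_state()
    if p is None:p=s["eef_pos"]
    if R is None:R=Rn.from_quat(s["tcp_rot"])
    for w in wps:
        d=R.inv().apply((np.array(w[:3])-p)*1000)
        if len(w)>3:
            tx=np.cos(np.radians(w[3])),np.sin(np.radians(w[3])); T=Rn.from_matrix(np.array([[tx[0],tx[1],0],[tx[1],-tx[0],0],[0,0,-1]]))
            rv=(R.inv()*T).as_rotvec(); R=T
        else: rv=np.zeros(3)
        p=np.array(w[:3]);print(d.round(0),rv.round(3))
E
python3 - <<'E'
from h import *
rows([(.248,.568,.26),(.227,.518,.275),(.206,.468,.275),(.19,.425,.275),(.22,.39,.275),(.25,.36,.275),(.29,.32,.275),(.33,.285,.275),(.365,.235,.275),(.40,.185,.275),(.415,.145,.275,57),(.428,.105,.275,47.5),(.438,.07,.275,38),(.446,.035,.275,28.5),(.451,0,.275,19),(.456,-.035,.275,9.5),(.461,-.069,.275,0)])
E
```

```text
[-55.   1. -29.] [0. 0. 0.]
[-54.   1. -15.] [0. 0. 0.]
[-54.   1.   0.] [0. 0. 0.]
[-46.   3.   0.] [0. 0. 0.]
[-20.  41.   0.] [0. 0. 0.]
[-16.  39.   0.] [0. 0. 0.]
[-21.  53.   0.] [0. 0. 0.]
[-16.  51.   0.] [0. 0. 0.]
[-32.  52.   0.] [0. 0. 0.]
[-32.  52.   0.] [0. 0. 0.]
[-31.  30.   0.] [0.    0.    0.165]
[-26.  33.   0.] [0.    0.    0.166]
[-19.  31.   0.] [0.    0.    0.166]
[-15.  33.   0.] [0.    0.    0.166]
[-12.  33.   0.] [0.    0.    0.166]
[-7. 35.  0.] [0.    0.    0.166]
[-1. 34.  0.] [0.    0.    0.166]
```

```bash
python3 -m crank '-55 1 -29 0 0 0;-54 1 -15 0 0 0;-54 1 0 0 0 0;-46 3 0 0 0 0;-20 41 0 0 0 0'; python3 -m crank '-16 39 0 0 0 0;-21 53 0 0 0 0;-16 51 0 0 0 0;-32 52 0 0 0 0;-32 52 0 0 0 0'
```

```text
time: 1.23
eef_pos: [0.2194, 0.3889, 0.2756]
tcp_rot: [0.835, 0.55, 0.001, -0.0]
contact_force: [0.3, 0.9, 0.8]
opening: 0.999
time: 1.85
eef_pos: [0.4018, 0.1826, 0.2758]
tcp_rot: [0.836, 0.548, 0.001, 0.0]
contact_force: [0.4, 0.8, 0.0]
opening: 0.998
```

```bash
python3 -m crank '-31 30 0 0 0 .165;-26 33 0 0 0 .166;-19 31 0 0 0 .166;-15 33 0 0 0 .166;-12 33 0 0 0 .166'; python3 -m crank '-7 35 0 0 0 .166;-1 34 0 0 0 .166;0 0 0 0 0 0'
python3 - <<'E'
from h import *
from h import rows
s=readout.get_state();print(s["eef_pos"],s["qpos"].round(3),s["contact_force"])
for c in("scene","top"):
    im=optics.read_camera(c)[:,:,::-1]; im=np.ascontiguousarray(im)
    a=im[110:270,230:430] if c=="scene" else im[220:360,230:410]
    cv2.imwrite(f"pics/{c}1.png",cv2.resize(a,None,fx=4,fy=3.7,interpolation=2)[:600,:800])
    for t in("knob_center",): print(t,[( [round(r["xy"][0]*640,1),round(r["xy"][1]*480,1)],round(r["p"],2)) for r in optics.recognise(c,t)][:3])
rows([(.461,-.069,.175,0)])
E
```

```text
time: 2.48
eef_pos: [0.4534, -0.0022, 0.2756]
tcp_rot: [0.987, 0.162, 0.0, 0.0]
contact_force: [0.4, 0.3, -0.3]
opening: 1.0
time: 2.85
eef_pos: [0.4627, -0.0716, 0.2755]
tcp_rot: [1.0, -0.002, 0.0, 0.0]
contact_force: [-0.3, 0.1, -0.6]
opening: 1.0
[ 0.46268148 -0.07162156  0.27546217] [-0.371 -0.219  2.015 -0.     1.345 -0.367] [-0.30102065  0.05365865 -0.56238151]
knob_center [([315.4, 194.8], 0.66)]
knob_center []
[ -1.  -0. 100.] [-0.    -0.     0.001]
```

View pics/scene1.png

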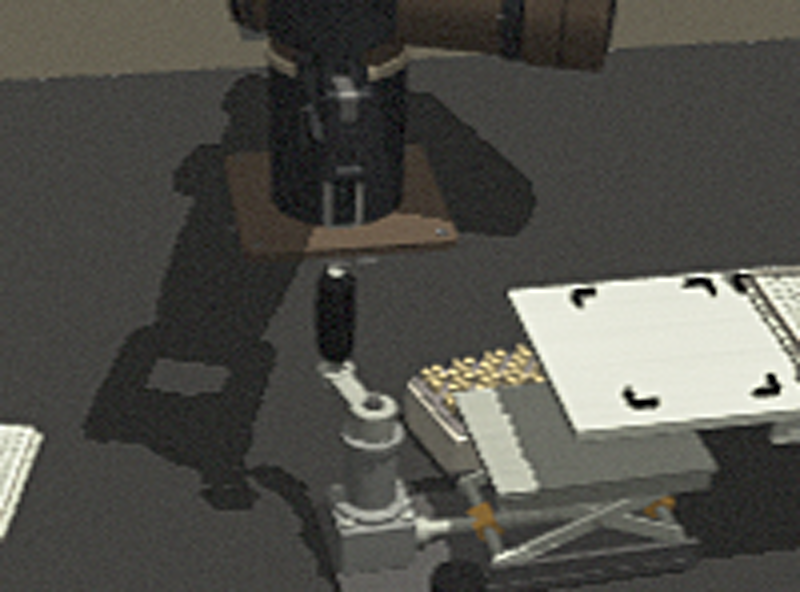

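View pics/top1.png

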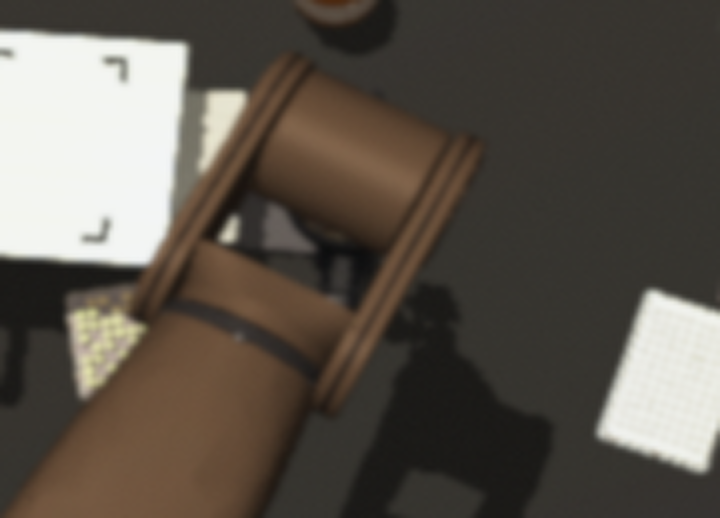

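```bash
python3 -m crank '-1 -2 30 0 0 0;0 0 40 0 0 0;0 0 29 0 0 0;0 0 0 0 0 0'; python3 -m crank '0 0 0 0 0 0;0 0 0 0 0 0;0 0 0 0 0 0;0 0 0 0 0 0' -1 50
```

```text
time: 3.55
eef_pos: [0.4598, -0.0663, 0.1739]
tcp_rot: [1.0, 0.001, -0.003, -0.001]
contact_force: [-0.2, -0.1, 0.1]
opening: 1.002
time: 4.05
eef_pos: [0.4633, -0.0683, 0.178]
tcp_rot: [1.0, -0.001, 0.003, 0.0]
contact_force: [3.1, 1.3, 1.7]
opening: 0.286
```

```bash
python3 -m crank '0 0 0 0 0 0;0 0 0 0 0 0'; python3 - <<'E'
from h import *
for i in range(3):
    s=readout.get_state();print(s["time"],s["eef_pos"].round(4),s["contact_force"].round(2),s["opening"])
    im=optics.read_camera("scene")[:,:,::-1]
a=im[110:270,230:430]
cv2.imwrite("pics/scene2.png",cv2.resize(a,None,fx=4,fy=3.7,interpolation=2))
E
```

```text
time: 4.3
eef_pos: [0.4633, -0.0683, 0.1779]
tcp_rot: [1.0, -0.001, 0.002, 0.0]
contact_force: [4.8, 0.9, 4.6]
opening: 0.291
4.3 [ 0.4633 -0.0683  0.1779] [4.83 0.93 4.64] 0.29125605030695845
4.35 [ 0.4633 -0.0683  0.1779] [5.21 0.64 4.81] 0.29225974548719463
4.4 [ 0.4633 -0.0683  0.1779] [4.81 1.18 5.36] 0.29016980406161186
```

View pics/scene2.png

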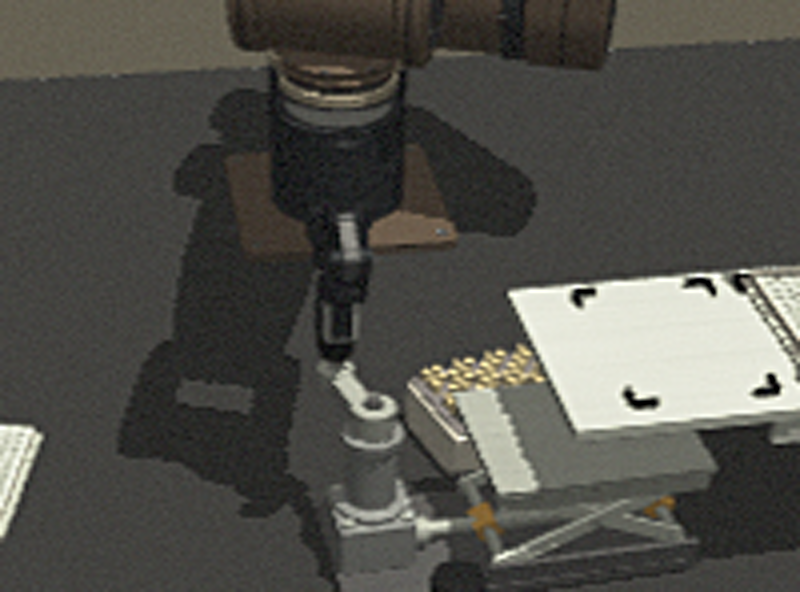

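```bash
python3 -m crank '-1.5 -8 0 0 0 0;-0.8 -8.5 0 0 0 0';  python3 -m crank '2.9 -18.5 0 0 0 0;8.5 -16.7 0 0 0 0'
```

```text
time: 4.7
eef_pos: [0.461, -0.054, 0.178]
tcp_rot: [1.0, -0.0, 0.002, 0.004]
contact_force: [6.3, -7.5, 2.4]
opening: 0.29
time: 4.95
eef_pos: [0.4707, -0.0186, 0.1779]
tcp_rot: [1.0, -0.0, -0.0, 0.004]
contact_force: [0.2, -8.3, 5.2]
opening: 0.296
```

```bash
python3 -m crank '13.3 -13.3 0 0 0 0;16.7 -8.5 0 0 0 0;18.5 -2.9 0 0 0 0';  python3 -m crank '18.5 2.9 0 0 0 0;16.7 8.5 0 0 0 0;13.3 13.3 0 0 0 0;8.5 16.7 0 0 0 0;2.9 18.5 0 0 0 0'
```

```text
time: 5.32
eef_pos: [0.5177, 0.0085, 0.1779]
tcp_rot: [1.0, 0.0, -0.003, 0.0]
contact_force: [-7.7, -0.8, 11.9]
opening: 0.29
time: 5.95
eef_pos: [0.581, -0.0494, 0.1781]
tcp_rot: [1.0, -0.0, 0.002, -0.003]
contact_force: [2.8, 6.9, 6.6]
opening: 0.294
```

```bash
python3 -m crank '-2.9 18.5 0 0 0 0;-8.5 16.7 0 0 0 0;-13.3 13.3 0 0 0 0;-16.7 8.5 0 0 0 0;-18.5 2.9 0 0 0 0';  python3 -m crank '-18.5 -2.9 0 0 0 0;-16.7 -8.5 0 0 0 0;-13.3 -13.3 0 0 0 0;-8.5 -16.7 0 0 0 0;-2.9 -18.5 0 0 0 0'
python3 - <<'E'
from h import *
im=optics.read_camera("scene")[:,:,::-1]
a=im[110:270,230:430]
cv2.imwrite("pics/scene3.png",cv2.resize(a,None,fx=4,fy=3.7,interpolation=2))
E
```

```text
time: 6.58
eef_pos: [0.521, -0.1118, 0.178]
tcp_rot: [1.0, -0.001, 0.003, 0.0]
contact_force: [7.2, 4.1, 4.4]
opening: 0.298
time: 7.2
eef_pos: [0.4609, -0.0536, 0.178]
tcp_rot: [1.0, -0.0, 0.003, 0.003]
contact_force: [8.3, -7.2, 1.5]
opening: 0.293
```

View pics/scene3.png

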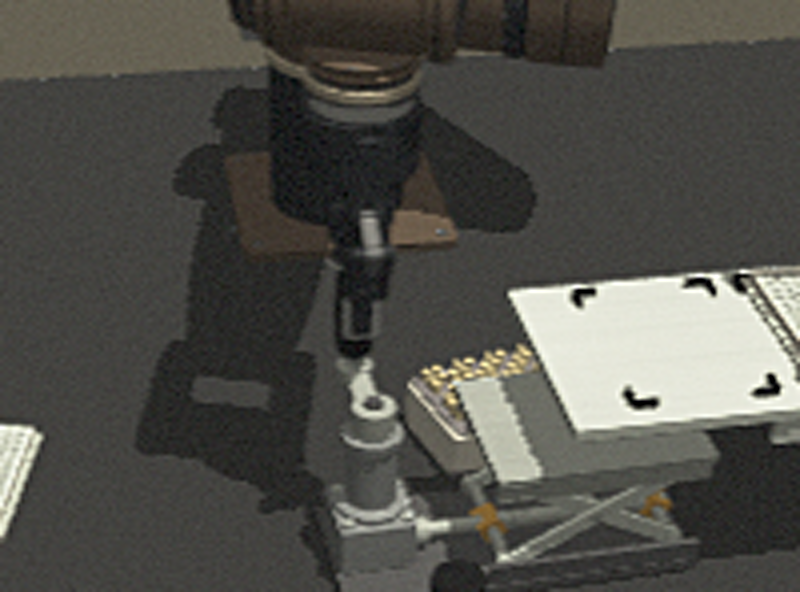

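```bash
python3 -m crank '2.9 -18.5 0 0 0 0;8.5 -16.7 0 0 0 0;13.3 -13.3 0 0 0 0;16.7 -8.5 0 0 0 0;18.5 -2.9 0 0 0 0';  python3 -m crank '18.5 2.9 0 0 0 0;16.7 8.5 0 0 0 0;13.3 13.3 0 0 0 0;8.5 16.7 0 0 0 0;2.9 18.5 0 0 0 0'
```

```text
time: 7.88
eef_pos: [0.5177, 0.0085, 0.1778]
tcp_rot: [1.0, 0.0, -0.003, 0.0]
contact_force: [-7.4, -0.6, 13.1]
opening: 0.293
time: 8.5
eef_pos: [0.581, -0.0494, 0.1781]
tcp_rot: [1.0, -0.0, 0.002, -0.003]
contact_force: [2.6, 7.9, 6.6]
opening: 0.293
```

```bash
python3 -m crank '-2.9 18.5 0 0 0 0;-8.5 16.7 0 0 0 0;-13.3 13.3 0 0 0 0;-16.7 8.5 0 0 0 0;-18.5 2.9 0 0 0 0'
```

```text
time: 9.12
eef_pos: [0.5211, -0.1118, 0.178]
tcp_rot: [1.0, -0.001, 0.003, 0.0]
contact_force: [8.6, 4.4, 3.7]
opening: 0.289
```

```bash
python3 -m crank '-18.5 -2.9 0 0 0 0;-16.7 -8.5 0 0 0 0'; python3 -m crank '-13.3 -13.3 0 0 0 0'
```

```text
time: 9.38
eef_pos: [0.4862, -0.1008, 0.178]
tcp_rot: [1.0, -0.001, 0.004, 0.001]
contact_force: [11.5, 3.0, 1.4]
opening: 0.295
time: 9.5
eef_pos: [0.4731, -0.088, 0.178]
tcp_rot: [1.0, -0.001, 0.005, 0.002]
contact_force: [12.3, -0.7, 0.0]
opening: 0.29
```

```bash
cat >> h.py <<'E'
C=np.array([.5205,-.052])
def tang(n=4):
    for i in range(n):
        s=readout.get_state();r=s["eef_pos"][:2]-C;th=np.arctan2(r[1],r[0])
        t=np.array([np.sin(th),-np.cos(th)]);F=s["contact_force"][:2]
        print(round(s["time"],2),"th",np.degrees(th).round(1),"r",(np.hypot(*r)*1e3).round(1),"Ft",(-F@t).round(2),"Fr",(F@r/np.hypot(*r)).round(2))
        if i<n-1: optics.read_camera("scene")
E
python3 -c "from h import *;tang(4)"
```

```text
9.5 th -142.8 r 59.5 Ft 7.94 Fr -9.37
9.55 th -145.1 r 59.5 Ft 2.16 Fr -5.81
9.6 th -145.1 r 59.5 Ft 0.75 Fr -5.88
9.65 th -145.1 r 59.5 Ft 0.66 Fr -5.43
```

```bash
python3 -m crank '-8.5 -16.7 0 0 0 0;-2.9 -18.5 0 0 0 0'; python3 -c "from h import *;tang(4)"
```

```text
time: 9.9
eef_pos: [0.461, -0.0543, 0.178]
tcp_rot: [1.0, -0.0, 0.003, 0.004]
contact_force: [8.0, -8.6, 1.0]
opening: 0.293
9.9 th -177.8 r 59.6 Ft 8.91 Fr -7.62
9.95 th 179.9 r 59.6 Ft 4.51 Fr -6.24
10.0 th -179.9 r 59.6 Ft 1.13 Fr -5.41
10.05 th -180.0 r 59.6 Ft 1.23 Fr -4.55
```

```bash
python3 -m crank '2.9 -18.5 0 0 0 0;8.5 -16.7 0 0 0 0;13.3 -13.3 0 0 0 0;16.7 -8.5 0 0 0 0;18.5 -2.9 0 0 0 0';python3 -c "from h import *;tang(1)"
```

```text
time: 10.68
eef_pos: [0.5167, 0.0085, 0.1778]
tcp_rot: [1.0, 0.0, -0.005, 0.0]
contact_force: [-10.9, -1.4, 14.4]
opening: 0.291
10.68 th 93.6 r 60.6 Ft 11.01 Fr -0.71
```

```bash
python3 -m crank '0 0 0 0 0 0;0 0 0 0 0 0'; python3 -c "from h import *;tang(2)"; python3 -m crank '0 0 0 0 0 0;0 0 0 0 0 0;0 0 0 0 0 0;0 0 0 0 0 0' 0.5; python3 -c "from h import *;tang(1)"
```

```text
time: 10.92
eef_pos: [0.5191, 0.0085, 0.178]
tcp_rot: [1.0, -0.0, -0.001, 0.0]
contact_force: [-1.2, 1.4, 8.8]
opening: 0.295
10.93 th 91.3 r 60.5 Ft 1.15 Fr 1.45
10.97 th 91.4 r 60.5 Ft 1.47 Fr 0.26
time: 11.48
eef_pos: [0.5189, 0.0084, 0.1758]
tcp_rot: [1.0, -0.001, -0.001, -0.0]
contact_force: [0.4, 0.5, 0.2]
opening: 0.749
11.47 th 91.5 r 60.4 Ft -0.39 Fr 0.45
```

Released; now lift straight up and check.

```bash
python3 -m crank '0 0 -25 0 0 0;0 0 -40 0 0 0;0 0 -40 0 0 0;0 0 -15 0 0 0;0 0 0 0 0 0'; python3 - <<'E'
from h import *
for c in("scene","top"):
    im=optics.read_camera(c)[:,:,::-1]; cv2.imwrite(f"pics/{c}4f.png",im)
    if c=="scene":
        cv2.imwrite("pics/scene4.png",cv2.resize(im[110:270,230:430],None,fx=4,fy=3.7,interpolation=2))
    print([( [round(r["xy"][0]*640,1),round(r["xy"][1]*480,1)],round(r["p"],2)) for r in optics.recognise(c,"knob_center")])
print(proj("scene",[[.5190,.008,.188]]))
E
```

```text
time: 12.1
eef_pos: [0.5195, 0.0083, 0.2968]
tcp_rot: [1.0, -0.001, 0.001, 0.0]
contact_force: [-0.5, 0.2, -0.5]
opening: 0.753
[([340.9, 288.9], 0.59), ([347.9, 204.8], 0.48)]
[([201.3, 256.0], 0.25)]
[[346.86623316 205.17678882]]
```

View pics/scene4.png

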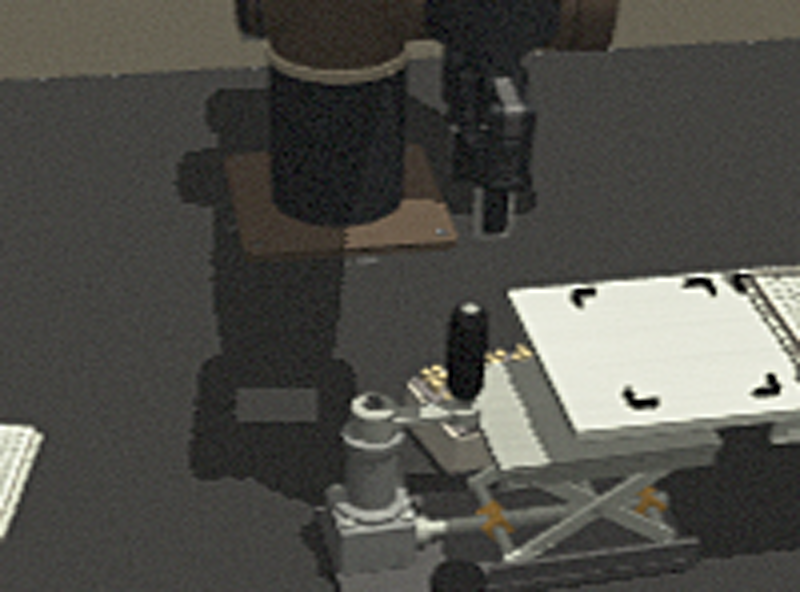

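View pics/scene4f.png

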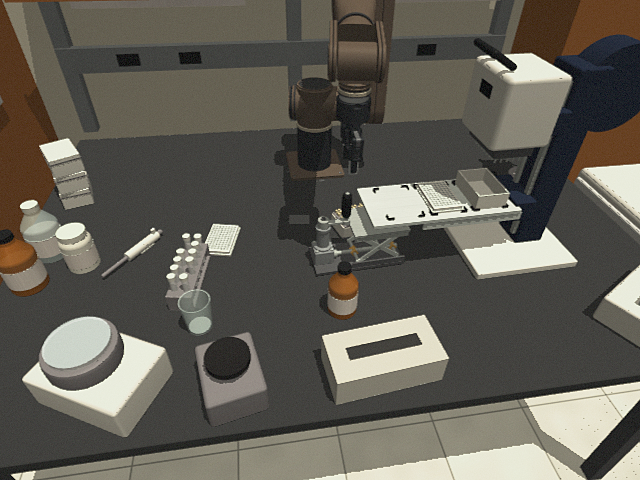

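```bash
python3 -c "
from plant import ctrl;print(ctrl.sign_off())"
```

```text
the job is handed in; nothing more can be done
None
```

I wound the jack's crank clockwise about 2.3 turns (roughly 23 mm of lift), stopped about half a turn past first touch, let go, and lifted clear. The job was handed in at about 12 s of the 72 s allowed.

- **Force at the knob:** it took about 7.0–7.7 N while turning freely and 11.0 N at the end. That is 3.4 N more at the same crank position, where half a turn past touch should give 3.3 N.
- **Readings that disagree:** the excess over the first lap went +1.0, +1.4, +1.3 and +3.4 N over the last four quarter-turn readings, which is not a clean straight line. I put the stop at roughly 0.5 to 0.6 turn past touch. I could not see the foot under the deck, so the touch itself was judged from force alone.
- **After letting go:** force on the tool was near zero, and the knob stood where I left it, at pixel (347, 205) in the scene picture. The network's top guess for the knob, at (341, 289), was wrong: it lies on the brown bottle.
- **Other things:** in the last scene picture, compared by eye with the first, everything else on the bench and deck stands where it was. The tip box is now partly hidden behind the raised jack plate and the crank.

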